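Press the watch hands home under the blue plunger of a hand-setting press

ROBOT

A 6-joint arm with a two-finger parallel gripper is mounted at the origin on the work surface. World frame = base frame: x ahead of the robot, y to its left, z up, the work surface at z = 0. Lengths are in m, angles in rad, forces in N, time in s.
With the tool pointing down it reaches from about 0.375 to 0.975 m from the base axis. Payload 3.8 kg.
Tool frame: the origin (TCP) lies on the centre line of the jaws, within the pads' length; the fingertips stand 25 mm ahead of it and the grasp point (between the pads) lies 6 mm ahead of it; y points along the fingers, z is the direction in which the jaws open and shut, and the axes are right-handed (so a half turn about y gives the same grasp; the last joint's range is limited). The gripper opens to 85 mm and grips with 20 to 120 N. Pads are 22 mm wide; open, the fingers measure 114 mm over their backs; the gripper's body (76 mm by 85 mm) begins 54 mm behind the grasp point. The pads swing forward as they close: fully open they stand 13 mm farther back than shut.
Start: joints at [1.093, 0.264, 1.604, -0, 1.274, -0.037], TCP at [0.288, 0.61, 0.219] pointing down, gripper open.
Joint ranges: [-2.63, 2.63], [-0.94, 2.18], [0.31, 2.57], [-1.31, 4.45], [0, 2.66], [-2.55, 2.55]. Speed limits (rad/s): [2.57, 2.57, 3.14, 3.14, 3.14, 3.14].

INTERFACE

Orientations are given as a rotation vector (axis times angle).
In Python, from workcell import bot gives the robot as it stands.
- The arm moves only by the shell command python3 -m jog 'ROWS' [FORCE]. ROWS is JSON, a list of rows, each a list of 5 numbers: the shift along the world's x, y, z in mm, then the turn about the world's z in degrees, then the finger opening in mm, from 0 to 85.4. A call has exactly 10 rows; each row is the pose to reach, as a shift and turn from the pose commanded when the call began; what a row does not reach only later rows make up. A row lasts 1/8 s, in which the tool goes at most 62.5 mm and 10.7 degrees, less where a joint would pass 70% of its speed; a pose out of reach is approached as far as the arm can. A call with a gripper value outside its range is refused whole. The fingers move at their own pace and stop on an object; FORCE is the grip in N (left out, the last holds). Time passes only in rows, so rows that repeat a pose let the fingers close, or fill a call up. It gives the time, the measured TCP pose, the force and the opening at its end, in the units of the state.
- bot.read_state(): the state, without advancing time (a new reading comes with each control period).
- bot.read_camera(name): name is "scene" or "top" or "wrist"; returns a dict with "pixels" (420x560x3 uint8, red, green, blue), "fx", "fy", "cx", "cy" (pixels), "dist" ([k1, k2, p1, p2, k3] as OpenCV has them; the pictures are not rectified), "R" (3x3) and "t" (3): a world point X has camera coordinates R X + t. Camera axes: x right, y down, z forward; pixel columns grow to the right and rows downward; lengths in m; the calibration is good to about 2 mm. A picture is of the moment at which its call begins. There is no depth.
- bot.finish_job(): hands the job in, once; it reports no verdict.
The state is a dict: "time": time; "q": joint angles; "joint_vel": joint speeds; "joint_torque": joint torques, N m; "tool_pos": TCP position; "tcp_rot": TCP orientation; "wrist_force": force on the tool from outside, world axes, zero at the start; "torque": the same for the moment, N m; "width": opening from 0.0 (shut) to 1.0 (fully open).
Only numpy, scipy, OpenCV 4.12 (cv2) and the standard library are available. Lean on these libraries where they do the work, as an engineer would, in place of code of your own. Each camera call takes 0.05 s, during which the arm holds its last target.

TASK

Slide the press's work slide along its rail by its upright red post until the watch dial is centred beneath the blue-topped plunger. Only then press the blue plunger fully down and let it spring back up. Leave the slide there, and do not press the two black plungers or move the other things on the bench.

Things in the scene. Friction and masses are not known exactly. Their poses are not given: they have to be found in the camera images.
- press: Dark grey press fixed to the bench. Origin: on the bench below the middle plunger place; x from the post side to the back, y along the rail, z up. Base x -50..60, y -145..110 mm, 14 mm high. Column at y 76..110 mm carries the head: x -20..20, y -68..110 mm, 72 to 92 mm above the bench. Three plungers stand on it at x 0, y -45, 0, 45 mm; which is where varies
- carriage (a joint): Work slide travel along the press's +y, 0 to 0.165 m (0 = loading end, dial at y -105 mm in the press frame; dial y = joint - 0.105 m). Starts near the loading end (0 to 0.035). About 2 N of friction, no spring: it stays where it is left
- dial (a point): Centre of the white watch dial (34 mm across) in the round 48 mm holder on the slide; dial 46 mm above the bench. It slides along the press's y with x 0, passing right beneath the plungers without touching them while they are up
- handle (a point): Centre of the top of the slide's upright red grip post: 16 mm diameter, its top 71 mm above the bench, free over the upper 42 mm. It stands 88 mm in front of the dial (towards the press's -x) at the same y, and moves with the slide. A flat arm 14 mm wide, top 29 mm above the bench, joins it to the slide
- blue_top (a point): Centre of the top of the blue plunger's knob (24 mm diameter, 14 mm high), 130 mm above the bench at rest. It moves straight down when pressed
- blue (a joint): Blue plunger's travel: 0 up (at rest) to 0.010 m (fully down). Spring: 1.5 N to start, 5 N fully down, then a hard stop; springs back when released
- black_a_top (a point): Centre of the top of one black plunger's knob, same size and height as the blue one; to be left alone
- black_a (a joint): Travel of that black plunger, 0 up to 0.010 m down
- black_b_top (a point): Centre of the top of the other black plunger's knob, same size and height; to be left alone
- black_b (a joint): Travel of that black plunger, 0 up to 0.010 m down
- loupe: Loose black eyepiece loupe standing on the bench, 34 mm diameter, 30 mm high; origin centre of its underside; beyond the column end of the press
- pot_tray: Loose cream tray with six small pots, 75 x 110 mm, 20 mm high; origin centre of its underside; behind the press
- purple_box: Loose purple-lidded box, 89 x 119 mm, 31 mm high; origin centre of its underside; behind the press
- tweezers: Loose tweezers lying flat, 138 mm long, 9 mm wide, 8 mm high; origin on the bench under their middle, x along their length to the tips; beyond the loading end of the press

How it is judged:
On the way, in this order (a step that is already met when the one before it is completed fails the run):
1. the slide stands still with the dial centred beneath the blue plunger (within 6 mm), the plunger still up (horizontal distance between dial and blue_top below 0.006 m and value of joint blue below 0.003 m and velocity of joint carriage between -0.005 and 0.005 m/s), for 0.2 s.
2. the blue plunger is pressed fully down (at least 8.5 of its 10 mm) with the dial beneath it (horizontal distance between dial and blue_top below 0.006 m and value of joint blue above 0.0085 m), for 0.05 s.
At the end, for the whole second after the job is handed in: The blue plunger is back up (within 1.5 mm), the dial is still centred beneath it (within 6 mm horizontally), both black plungers are up, and loupe, pot tray, purple box and tweezers are within 20 mm of where they were (horizontal distance between dial and blue_top below 0.006 m and value of joint each of blue, black_a, black_b below 0.0015 m and distance of each of loupe, pot_tray, purple_box, tweezers from where it was at the start of the episode below 0.02 m); the robot touches nothing.
It fails at once if the blue plunger is pressed (over 3 mm) while the dial is more than 8 mm off centre beneath it (value of joint blue above 0.003 m and horizontal distance between dial and blue_top above 0.008 m).
It fails at once if a black plunger is pressed (over 3 mm) (value of joint any of black_a, black_b above 0.003 m).
It fails at once if the loupe, pot tray, purple box or tweezers are moved more than 20 mm (distance of any of loupe, pot_tray, purple_box, tweezers from where it was at the start of the episode above 0.02 m).
It also fails if it takes over 45 s, if anything falls off the work surface, if the arm or the gripper's body presses on something with over 40 N, if the wrist force passes 120 N, or if a joint passes its speed limit or range.

## Working session

There is one attempt and no reset: what is moved stays moved. The work goes in short steps, Python scripts to look and compute and a shell command to move; the robot and the scene stay as the last step left them, time stands still between calls to the robot, and variables do not carry over. Pictures are saved under pics/ and viewed, and the job is handed in when it is done.

```bash
ls; mkdir -p pics
python3 - <<'E'
from workcell import bot
import cv2
s=bot.read_state();print(s)
for n in ["scene","top","wrist"]:
    c=bot.read_camera(n);cv2.imwrite(f"pics/{n}0.png",c["pixels"][:,:,::-1])
    print(n,c["fx"],c["fy"],c["cx"],c["cy"],c["dist"],c["R"],c["t"])
E
```

```text
pics
{'time': 0.0, 'q': array([ 1.09312278e+00,  2.64760957e-01,  1.60540954e+00, -1.26037168e-05,
        1.27367663e+00, -3.69004937e-02]), 'joint_vel': array([ 2.10658135e-04,  7.95497677e-04,  5.27213281e-04,  1.44369119e-03,
       -7.26205540e-04,  5.96010875e-05]), 'joint_torque': array([-3.59966807e-04, -5.15117812e+01, -3.67305386e+01, -4.81179086e-05,
        1.30140755e-02, -1.56828509e-05]), 'tool_pos': array([0.28763354, 0.60979922, 0.2179376 ]), 'tcp_rot': array([-1.54520634,  0.34621998, -0.34533102]), 'wrist_force': array([-0.4353135 , -0.02928139,  0.91473314]), 'torque': array([-0.00180571,  0.01876262, -0.0240363 ]), 'width': 1.0002520133395065}
scene 511.6423601249603 511.6423601249603 277.5198733548256 208.07542888673888 [-0.06391599  0.          0.          0.          0.        ] [[ 0.81959008  0.5727963  -0.013285  ]
 [ 0.49277025 -0.71653505 -0.49371551]
 [-0.29231759  0.39809788 -0.869522  ]] [-0.53954267 -0.23803604  1.23197852]
top 426.03738648666166 426.03738648666166 280.6521778695338 208.08062956507817 [0.04670198 0.         0.         0.         0.        ] [[-0.01250734 -0.99991452  0.00381165]
 [-0.99896274  0.01232834 -0.04383451]
 [ 0.04378377 -0.00435595 -0.99903153]] [0.04030647 0.62363389 1.00484586]
wrist 306.5153838125334 306.5153838125334 274.67491017382395 210.27024044827817 [-0.0672377  0.         0.         0.         0.       ] [[ 0.42577047  0.9048303  -0.00127945]
 [ 0.86959204 -0.40879742  0.27693745]
 [ 0.25005835 -0.11902439 -0.9608871 ]] [-0.67447875 -0.03696175  0.37707765]
```

View pics/scene0.png

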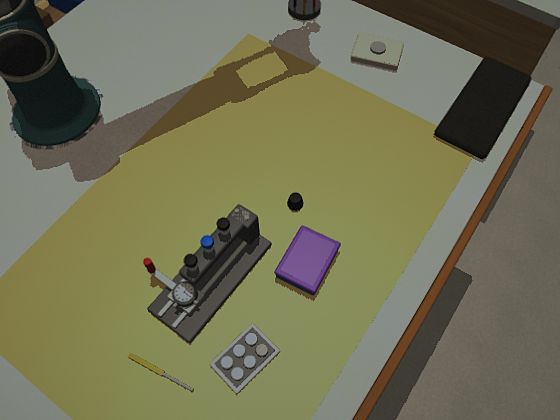

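View pics/top0.png

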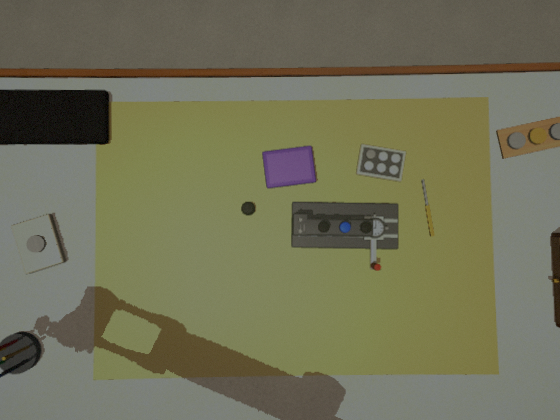

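View pics/wrist0.png

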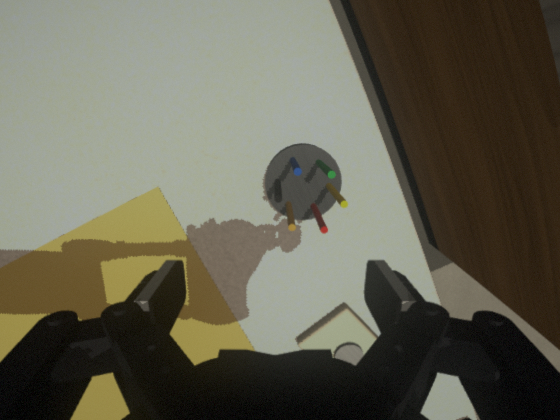

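The top view has the blue knob at about (345,227) between black ones at (324,227) and (366,227). The red post is at about (377,267), the dial at about (376,227), and the column is on the left (+y). Next I'll measure these.

```bash
cat > h.py <<'E'
import numpy as np, cv2
from workcell import bot
from scipy.spatial.transform import Rotation as Ro
def ray(c,p):
    K=np.array([[c["fx"],0,c["cx"]],[0,c["fy"],c["cy"]],[0,0,1.]])
    u=cv2.undistortPoints(np.array([[p]],float),K,np.array(c["dist"],float))[0,0]
    R=np.array(c["R"]);o=-R.T@np.array(c["t"]);return o,R.T@np.array([u[0],u[1],1.])
def onz(c,p,z):
    o,d=ray(c,p);return o+d*(z-o[2])/d[2]
def tri(c1,p1,c2,p2):
    o1,d1=ray(c1,p1);o2,d2=ray(c2,p2);d1/=np.linalg.norm(d1);d2/=np.linalg.norm(d2)
    A=np.stack([d1,-d2],1);s=np.linalg.lstsq(A,o2-o1,rcond=None)[0]
    a=o1+s[0]*d1;b=o2+s[1]*d2;return (a+b)/2,np.linalg.norm(a-b)
def masks(px):
    h=cv2.cvtColor(px,cv2.COLOR_RGB2HSV);H,S,V=[h[...,i].astype(int) for i in range(3)]
    return {"red":((H<8)|(H>172))&(S>150)&(V>70),"blue":(H>100)&(H<122)&(S>120)&(V>60),"black":(V<32),"white":(S<70)&(V>110)}
def blobs(m,roi,mn=8):
    x0,y0,x1,y1=roi;mm=np.zeros(m.shape,np.uint8);mm[y0:y1,x0:x1]=m[y0:y1,x0:x1]
    n,l,st,ce=cv2.connectedComponentsWithStats(mm)
    return [(ce[i].round(1).tolist(),st[i].tolist()) for i in range(1,n) if st[i][4]>=mn]
E
python3 - <<'E'
from h import *
print(Ro.from_rotvec(bot.read_state()["tcp_rot"]).as_matrix().round(3))
rois={"top":(285,190,410,280),"scene":(130,190,285,350)}
cs={}
for n in rois:
    c=bot.read_camera(n);m=masks(c["pixels"]);cs[n]=c
    for k in m: print(n,k,blobs(m[k],rois[n]))
    x0,y0,x1,y1=rois[n]
    cv2.imwrite(f"pics/{n}_c.png",cv2.resize(c["pixels"][y0:y1,x0:x1,::-1],None,fx=5 if n=="scene" else 6,fy=5 if n=="scene" else 6,interpolation=cv2.INTER_CUBIC)[:600 if n=="top" else 800])
    cv2.imwrite(f"pics/{n}_c.png",cv2.resize(c["pixels"][y0:y1,x0:x1,::-1],None,fx=3.7 if n=="scene" else 6,fy=3.7 if n=="scene" else 6,interpolation=cv2.INTER_CUBIC))
E
```

```text
[[ 0.904 -0.001  0.427]
 [-0.427 -0.002  0.904]
 [-0.    -1.    -0.002]]
top red [([376.9, 266.5], [374, 264, 6, 6, 27])]
top blue [([344.6, 226.8], [340, 222, 11, 11, 95])]
top black []
top white [([387.8, 219.5], [377, 217, 20, 5, 46]), ([377.1, 227.7], [373, 220, 10, 16, 111]), ([376.4, 245.6], [364, 235, 34, 28, 196])]
scene red [([146.8, 261.1], [144, 258, 7, 7, 40])]
scene blue [([206.5, 240.8], [201, 235, 12, 12, 114])]
scene black [([237.2, 243.0], [188, 217, 72, 69, 540]), ([222.6, 224.0], [217, 218, 13, 13, 90]), ([231.0, 291.9], [190, 244, 81, 98, 147]), ([235.2, 262.9], [226, 252, 19, 23, 26]), ([190.2, 260.6], [185, 254, 12, 14, 89]), ([183.5, 276.5], [180, 274, 8, 6, 12]), ([221.8, 278.5], [219, 275, 6, 8, 8]), ([168.0, 288.6], [166, 287, 5, 4, 8]), ([195.9, 293.7], [195, 288, 3, 12, 18]), ([184.1, 304.8], [176, 302, 17, 7, 31]), ([188.4, 315.1], [185, 314, 8, 3, 9])]
scene white [([236.2, 210.0], [235, 209, 4, 3, 10]), ([246.3, 216.5], [245, 215, 4, 4, 14]), ([164.6, 279.0], [155, 269, 21, 20, 163]), ([181.8, 293.6], [175, 284, 18, 18, 180]), ([170.3, 295.6], [168, 292, 6, 8, 23]), ([164.9, 307.5], [158, 300, 15, 16, 69]), ([189.0, 308.3], [183, 305, 12, 7, 34]), ([178.6, 319.1], [172, 312, 15, 15, 73]), ([251.2, 337.0], [224, 323, 55, 27, 221]), ([250.8, 338.3], [245, 333, 12, 12, 110]), ([238.8, 347.1], [233, 344, 12, 6, 54]), ([261.2, 346.9], [256, 344, 11, 6, 53])]
```

View pics/top_c.png

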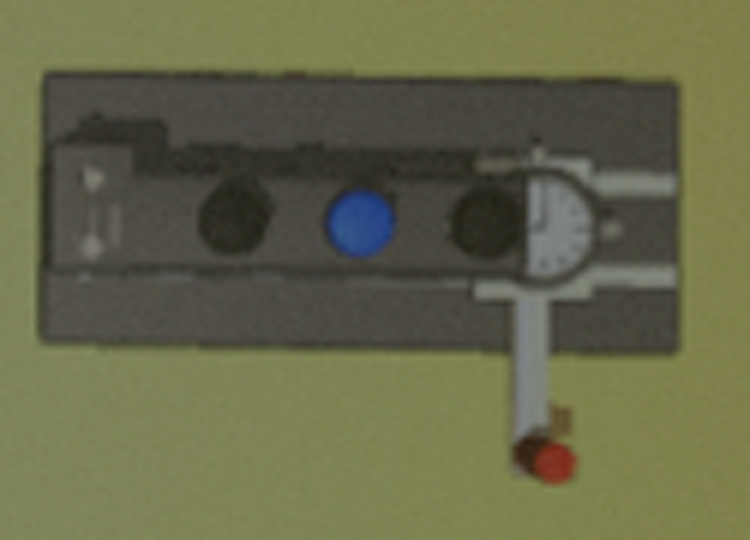

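View pics/scene_c.png

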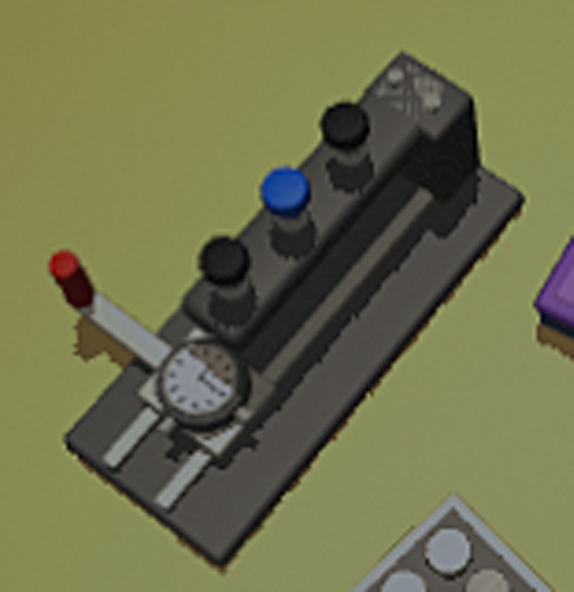

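The crops show the base corners in the top view at about (45,73), (677,80), (678,352) and (41,344). The knobs are at (233,218), (361,222) and (487,222), the red post top is at (555,463), and the dial is at about (558,228), partly hidden. All of these are crop pixels.

Run:
```python
from h import *
t=bot.read_camera("top");s=bot.read_camera("scene")
T=lambda u,v:((u+.5)/6+285-.5,(v+.5)/6+190-.5)
S=lambda u,v:((u+.5)/3.7+130-.5,(v+.5)/3.7+190-.5)
pr=lambda n,v:print(n,np.round(np.array(v)*1000,1))
b={}
for n,a,c,z in [("blue",T(361,222),S(285,186),.13),("blackL",T(234,219),S(346,124),.13),("blackR",T(486,222),S(225,259),.13),("red",T(555,463),S(64,263),.071)]:
    X,e=tri(t,a,s,c);pr(n+" tri",X);print("gap",round(e*1000,1));pr(" top@z",onz(t,a,z));pr(" scene@z",onz(s,c,z))
pr("dial scene",onz(s,S(201,380),.046))
cs=[onz(t,T(*p),.014) for p in [(45,73),(677,80),(678,352),(41,344)]]
for c in cs: pr("corner",c)
d=(cs[0]-cs[1]);d2=(cs[3]-cs[2]);print("yaw of press +y from world +y (deg, ccw)",[np.degrees(np.arctan2(-q[0],q[1])) for q in (d,d2)], np.linalg.norm(d),np.linalg.norm(d2))
bl=onz(t,T(234,219),.13)-onz(t,T(486,222),.13);print(np.degrees(np.arctan2(-bl[0],bl[1])),np.linalg.norm(bl))
bl=onz(s,S(346,124),.13)-onz(s,S(225,259),.13);print("scene",np.degrees(np.arctan2(-bl[0],bl[1])),np.linalg.norm(bl))
```

```text
blue tri [ 578.  -102.2  128.3]
gap 0.5
 top@z [ 578.2 -101.8  130. ]
 scene@z [ 578.5 -102.9  130. ]
blackL tri [579.8 -57.7 124.7]
gap 0.0
 top@z [579.8 -57.2 130. ]
 scene@z [582.  -59.6 130. ]
blackR tri [ 577.3 -147.2  124.3]
gap 1.1
 top@z [ 577.7 -145.7  130. ]
 scene@z [ 579.2 -149.   130. ]
red tri [ 487.1 -182.1   67.7]
gap 0.4
 top@z [ 487.6 -181.2   71. ]
 scene@z [ 488.5 -182.9   71. ]
dial scene [ 576.7 -186.3   46. ]
corner [638.9   5.   14. ]
corner [ 633.  -246.1   14. ]
corner [ 525.2 -243.7   14. ]
corner [531.3   8.1  14. ]
yaw of press +y from world +y (deg, ccw) [np.float64(-1.3514766578768602), np.float64(-1.3716587955057373)] 0.25116536498785963 0.2518802847323389
-1.3646026888443867 0.088552560955416
scene -1.8043937116049948 0.08944583693024193
```

```bash
python3 -m jog '[[0,0,40,0,60],[10,-50,60,8,60],[25,-110,60,16,60],[40,-170,60,24,60],[55,-230,60,24,60],[70,-290,60,24,60],[85,-350,60,24,60],[100,-410,60,24,60],[115,-470,60,24,60],[130,-530,60,24,60]]'; python3 -m jog '[[18,-60,0,0,60],[36,-120,0,0,60],[54,-180,0,0,60],[70,-230,-20,0,60],[70,-262,-60,0,60],[70,-262,-60,0,60],[70,-262,-60,0,60],[70,-262,-60,0,60],[70,-262,-60,0,60],[70,-262,-60,0,60]]'
python3 - <<'E'
from h import *
print(bot.read_state())
for n in ["top","wrist"]:
    c=bot.read_camera(n);cv2.imwrite(f"pics/{n}1.png",c["pixels"][:,:,::-1])
m=masks(c["pixels"]);print(blobs(m["red"],(0,0,560,420)),blobs(m["blue"],(0,0,560,420),30))
for p in [b[0] for b in blobs(m["red"],(0,0,560,420),40)]: print(onz(c,p,.071))
for p in [b[0] for b in blobs(m["blue"],(0,0,560,420),100)]: print(onz(c,p,.13))
E
```

```text
time: 1.6
tool_pos: [0.4182, 0.0786, 0.2797]
tcp_rot: [-1.57, 0.016, -0.018]
wrist_force: [0.8, 0.9, -0.2]
width: 0.707
time: 2.85
tool_pos: [0.4885, -0.181, 0.2202]
tcp_rot: [-1.571, 0.015, -0.017]
wrist_force: [0.4, -0.0, 0.6]
width: 0.702
{'time': 2.85, 'q': array([-4.02709807e-01, -3.09192640e-02,  1.92954899e+00,  1.58686925e-05,
        1.24134068e+00, -1.95275248e+00]), 'joint_vel': array([-0.00447491,  0.00547465,  0.00466553,  0.00067976, -0.00177099,
        0.0004857 ]), 'joint_torque': array([ 1.56699994e-02, -3.47319424e+01, -3.64767838e+01,  9.17885736e-04,
       -9.25967528e-03,  1.11618203e-03]), 'tool_pos': array([ 0.488484  , -0.18101881,  0.22021812]), 'tcp_rot': array([-1.57134089,  0.01512327, -0.01748712]), 'wrist_force': array([ 0.38423477, -0.01873871,  0.64879857]), 'torque': array([ 0.09162125, -0.05479513, -0.02071474]), 'width': 0.7020681573199085}
[([272.0, 193.3], [265, 187, 15, 14, 155])] []
[ 0.48839809 -0.1836589   0.071     ]
```

View pics/wrist1.png

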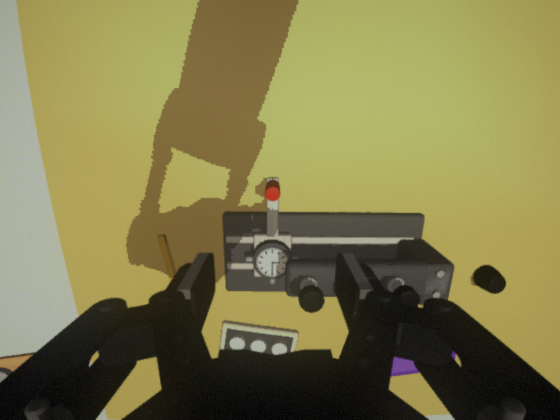

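The red post is at (272,192) in the wrist view and roughly centred between the jaws. I'll descend and grip it gently.

```bash
python3 -m jog '[[0,-1,-50,0,50],[0,-1,-100,0,50],[0,-1,-130,0,50],[0,-1,-158,0,50],[0,-1,-158,0,50],[0,-1,-158,0,10],[0,-1,-158,0,10],[0,-1,-158,0,10],[0,-1,-158,0,10],[0,-1,-158,0,10]]' 25
python3 - <<'E'
from h import *
for n in ["wrist","scene"]:
    c=bot.read_camera(n);cv2.imwrite(f"pics/{n}2.png",c["pixels"][:,:,::-1])
E
```

```text
time: 4.2
tool_pos: [0.4881, -0.1826, 0.0616]
tcp_rot: [-1.571, 0.017, -0.018]
wrist_force: [-0.3, -0.1, 0.4]
width: 0.116
```

View pics/scene2.png

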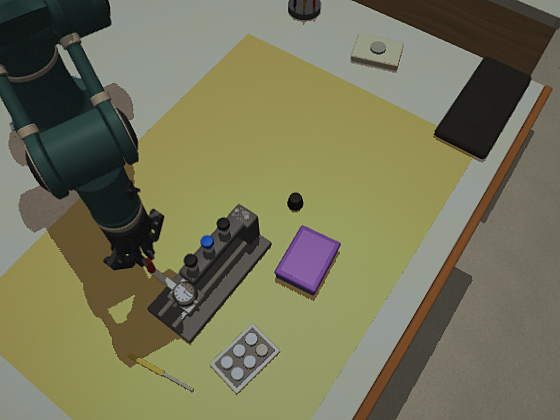

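View pics/wrist2.png

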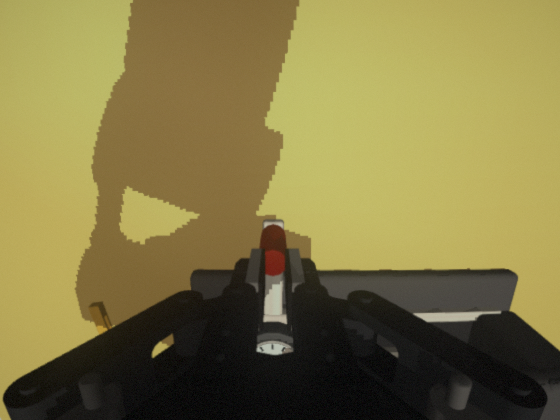

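Run:
```python
from h import *
print(bot.read_state()["wrist_force"],bot.read_state()["width"])
c=bot.read_camera("wrist");cv2.imwrite("pics/wrist3.png",cv2.resize(c["pixels"][200:360,180:380,::-1],None,fx=3.7,fy=3.7,interpolation=cv2.INTER_CUBIC))
g=cv2.convertScaleAbs(c["pixels"][200:360,180:380,::-1],alpha=2.5,beta=20)
cv2.imwrite("pics/wrist3.png",cv2.resize(g,None,fx=3.7,fy=3.7,interpolation=cv2.INTER_CUBIC))
c=bot.read_camera("scene");g=cv2.convertScaleAbs(c["pixels"][200:340,80:280,::-1],alpha=2,beta=20);cv2.imwrite("pics/scene3.png",cv2.resize(g,None,fx=4,fy=4,interpolation=cv2.INTER_CUBIC))
```

```text
[-0.24737942  0.14090841 -0.08597125] 0.11578925872510068
```

View pics/wrist3.png

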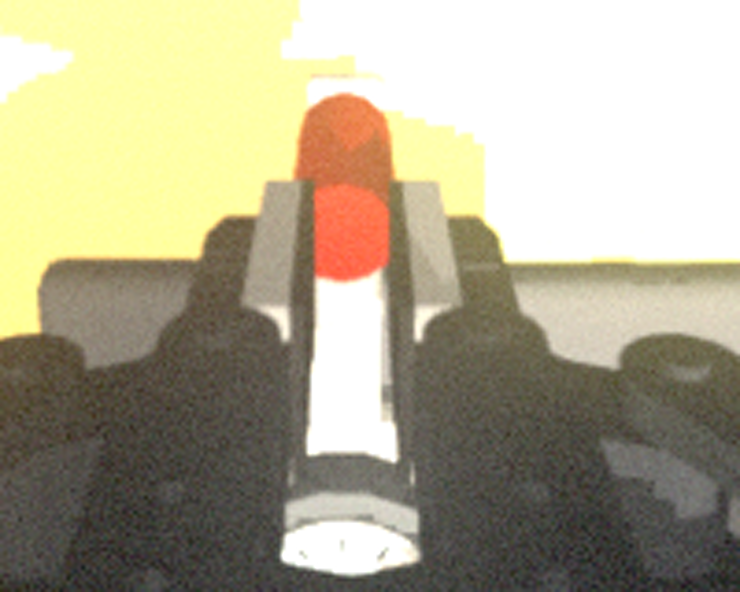

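View pics/scene3.png

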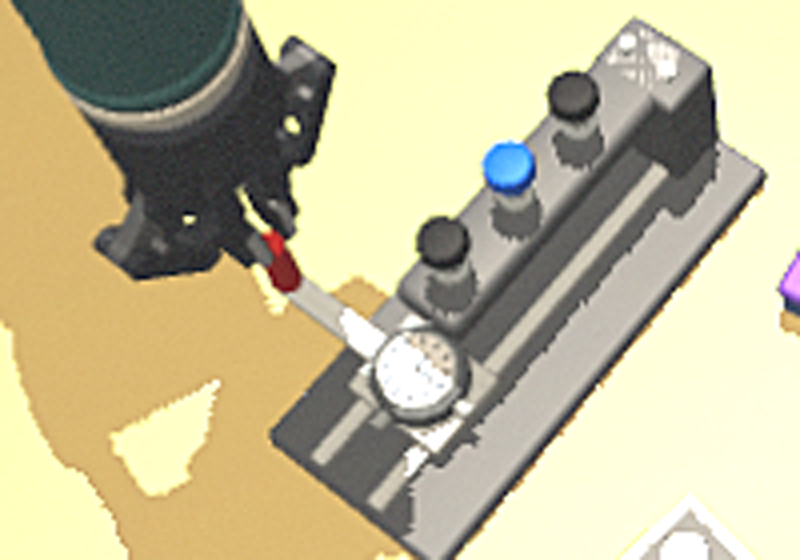

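The wrist view shows the post between the pads, with its top at about crop (348,230). But the reading of 9.9 mm is less than the 16 mm post, so I'll close further and see whether it holds.

```bash
python3 -m jog '[[0,0,0,0,0],[0,0,0,0,0],[0,0,0,0,0],[0,0,0,0,0],[0,0,0,0,0],[0,0,0,0,0],[0,0,0,0,0],[0,0,0,0,0],[0,0,0,0,0],[0,0,0,0,0]]' 40
python3 - <<'E'
from h import *
c=bot.read_camera("wrist")
g=cv2.convertScaleAbs(c["pixels"][200:360,180:380,::-1],alpha=2.5,beta=20)
cv2.imwrite("pics/wrist4.png",cv2.resize(g,None,fx=3.7,fy=3.7,interpolation=cv2.INTER_CUBIC))
E
```

```text
time: 5.65
tool_pos: [0.488, -0.1825, 0.0613]
tcp_rot: [-1.571, 0.017, -0.017]
wrist_force: [0.4, -0.0, 0.4]
width: -0.001
```

View pics/wrist4.png

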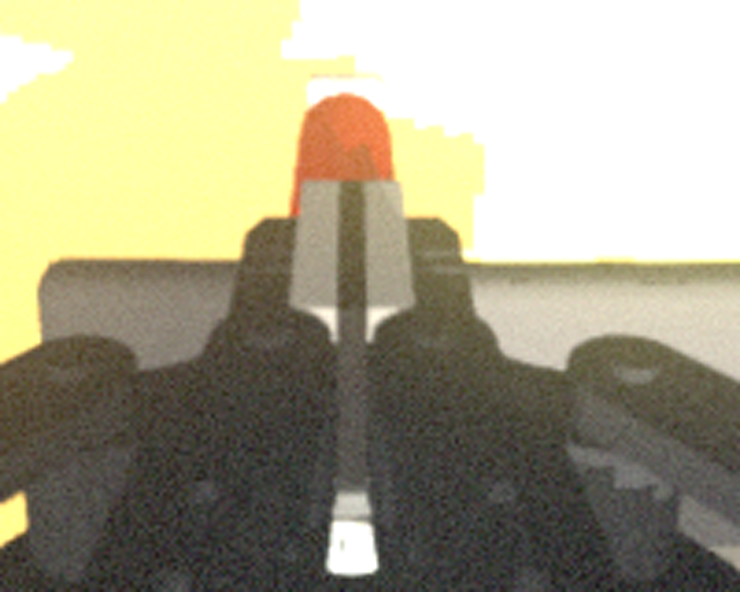

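It closed fully, so the post isn't between the pads. I'll project the expected fingertip and post points to find out where the mismatch is.

Run:
```python
from h import *
st=bot.read_state();p=st["tool_pos"];M=Ro.from_rotvec(st["tcp_rot"]).as_matrix();print(M.round(3),p)
def proj(c,X):
    K=np.array([[c["fx"],0,c["cx"]],[0,c["fy"],c["cy"]],[0,0,1.]])
    return cv2.projectPoints(np.array([X],float),cv2.Rodrigues(np.array(c["R"]))[0],np.array(c["t"]),K,np.array(c["dist"]))[0][0,0]
w=bot.read_camera("wrist");s=bot.read_camera("scene")
print("cam",-np.array(w["R"]).T@w["t"])
wc=lambda q:((q-[180,200])*3.7).round()
sc=lambda q:((q-[80,200])*4).round()
pts={"tip c":p+M@[0,.025,0],"tip -x":p+M@[-.011,.025,0],"tip +x":p+M@[.011,.025,0],"tcp-x":p+M@[-.011,0,0],"tcp":p,
"postT":[.488,-.182,.071],"postB":[.488,-.182,.029],"postB-x":[.480,-.182,.029],"postT-x":[.480,-.182,.071]}
for k,X in pts.items(): print(k,np.round(X,3),"w",wc(proj(w,X)),"s",sc(proj(s,X)))
g=cv2.convertScaleAbs(s["pixels"][200:340,80:280,::-1],alpha=2,beta=20);cv2.imwrite("pics/scene4.png",cv2.resize(g,None,fx=4,fy=4,interpolation=cv2.INTER_CUBIC))
```

```text
[[ 1.    -0.     0.022]
 [-0.022 -0.     1.   ]
 [-0.    -1.    -0.   ]] [ 0.48799592 -0.18252869  0.06126794]
cam [ 0.41848713 -0.18107957  0.21491171]
tip c [ 0.488 -0.183  0.036] w [350. 140.] s [284. 271.]
tip -x [ 0.477 -0.182  0.036] w [350.  78.] s [268. 258.]
tip +x [ 0.499 -0.183  0.036] w [349. 200.] s [301. 283.]
tcp-x [ 0.477 -0.182  0.061] w [350. 132.] s [255. 237.]
tcp [ 0.488 -0.183  0.061] w [350. 202.] s [272. 250.]
postT [ 0.488 -0.182  0.071] w [353. 231.] s [268. 241.]
postB [ 0.488 -0.182  0.029] w [353. 125.] s [288. 276.]
postB-x [ 0.48  -0.182  0.029] w [352.  82.] s [276. 267.]
postT-x [ 0.48  -0.182  0.071] w [352. 178.] s [256. 232.]
```

View pics/scene4.png

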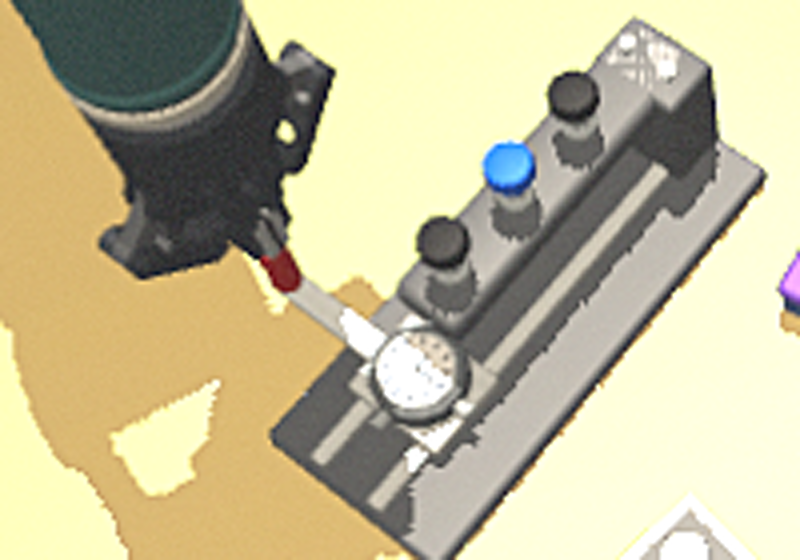

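Both views put the closed fingertips at z≈0.076, just above the post top. That is about 40 mm higher than the stated tool geometry implies. I'll open, go 32 mm lower (safe under either reading), and close again.

```bash
python3 -m jog '[[0,0,0,0,50],[0,0,0,0,50],[0,0,0,0,50],[0,0,0,0,50],[0,0,-16,0,50],[0,0,-32,0,50],[0,0,-32,0,50],[0,0,-32,0,0],[0,0,-32,0,0],[0,0,-32,0,0]]' 30
python3 -m jog '[[0,0,0,0,0],[0,0,0,0,0],[0,0,0,0,0],[0,0,0,0,0],[0,0,0,0,0],[0,0,0,0,0],[0,0,0,0,0],[0,0,0,0,0],[0,0,0,0,0],[0,0,0,0,0]]' 30
python3 - <<'E'
from h import *
c=bot.read_camera("wrist")
g=cv2.convertScaleAbs(c["pixels"][200:360,180:380,::-1],alpha=2.5,beta=20)
cv2.imwrite("pics/wrist5.png",cv2.resize(g,None,fx=3.7,fy=3.7,interpolation=cv2.INTER_CUBIC))
s=bot.read_camera("scene")
g=cv2.convertScaleAbs(s["pixels"][200:340,80:280,::-1],alpha=2,beta=20);cv2.imwrite("pics/scene5.png",cv2.resize(g,None,fx=4,fy=4,interpolation=cv2.INTER_CUBIC))
E
```

```text
time: 7.05
tool_pos: [0.4884, -0.1828, 0.0297]
tcp_rot: [-1.571, 0.017, -0.018]
wrist_force: [-0.3, 0.0, -0.4]
width: 0.175
time: 8.3
tool_pos: [0.4884, -0.1828, 0.0296]
tcp_rot: [-1.571, 0.017, -0.018]
wrist_force: [0.1, -1.6, 4.8]
width: 0.178
```

View pics/scene5.png

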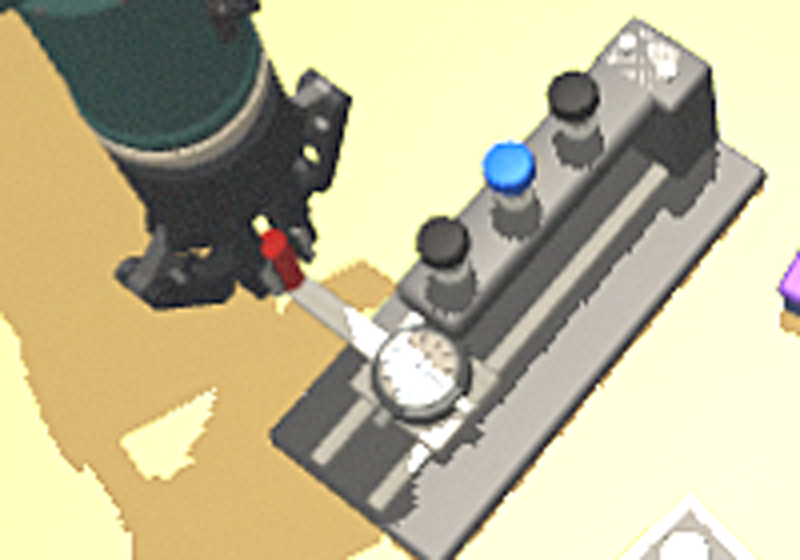

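View pics/wrist5.png

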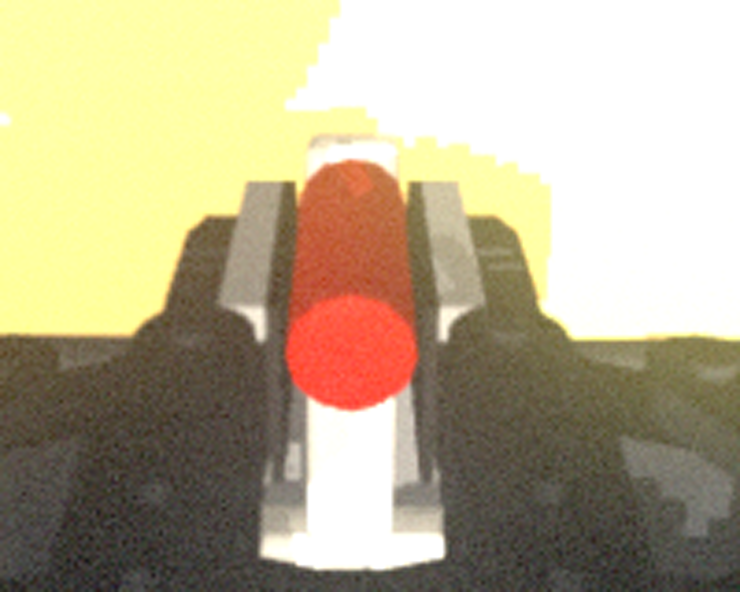

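The post is now gripped: the opening is 15 mm and the red post is centred between the pads in the wrist view. Next I'll slide +82 mm along the press's y.

```bash
python3 -m jog '[[0,8,0,0,0],[0,20,0,0,0],[1,32,0,0,0],[1,44,0,0,0],[1,56,0,0,0],[2,68,0,0,0],[2,78,0,0,0],[2,82,0,0,0],[2,82,0,0,0],[2,82,0,0,0]]' 30
python3 - <<'E'
from h import *
for n in ["scene","wrist","top"]:
    c=bot.read_camera(n)
    r={"scene":(130,190,285,350),"wrist":(0,0,560,420),"top":(285,190,410,280)}[n]
    x0,y0,x1,y1=r;f={"scene":3.7,"wrist":1,"top":6}[n]
    g=cv2.convertScaleAbs(c["pixels"][y0:y1,x0:x1,::-1],alpha=2,beta=10)
    cv2.imwrite(f"pics/{n}6.png",cv2.resize(g,None,fx=f,fy=f,interpolation=cv2.INTER_CUBIC))
    m=masks(c["pixels"]);print(n,blobs(m["blue"],r),blobs(m["red"],r))
E
```

```text
time: 9.65
tool_pos: [0.4907, -0.0999, 0.0296]
tcp_rot: [-1.57, 0.017, -0.019]
wrist_force: [5.0, 1.4, 5.1]
width: 0.176
scene [([206.6, 240.9], [201, 235, 13, 13, 118])] [([177.9, 229.0], [176, 226, 5, 7, 23])]
wrist [] [([274.5, 294.4], [257, 279, 36, 32, 881])]
top [([344.4, 226.7], [340, 222, 10, 11, 92])] []
```

View pics/scene6.png

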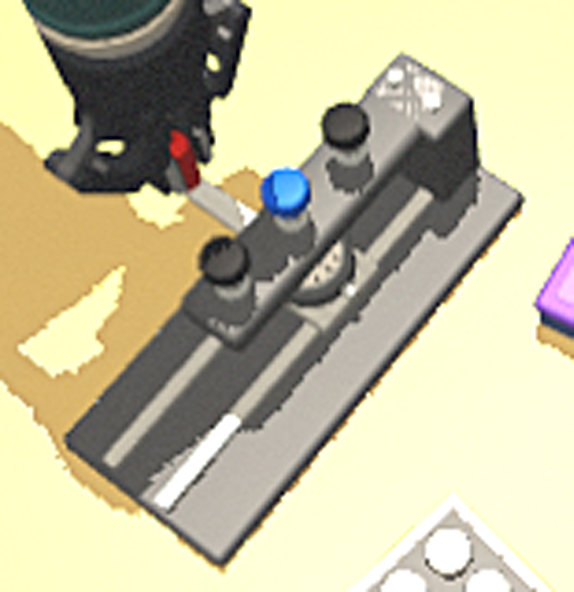

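View pics/wrist6.png

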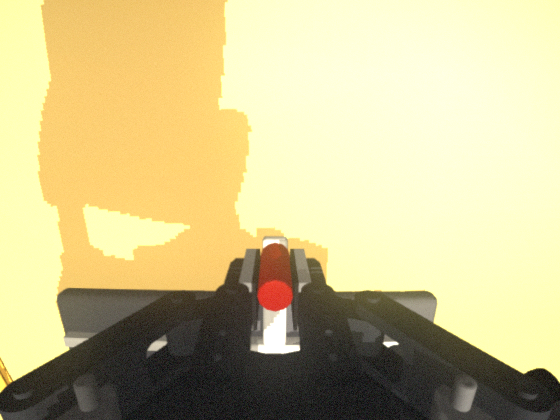

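View pics/top6.png

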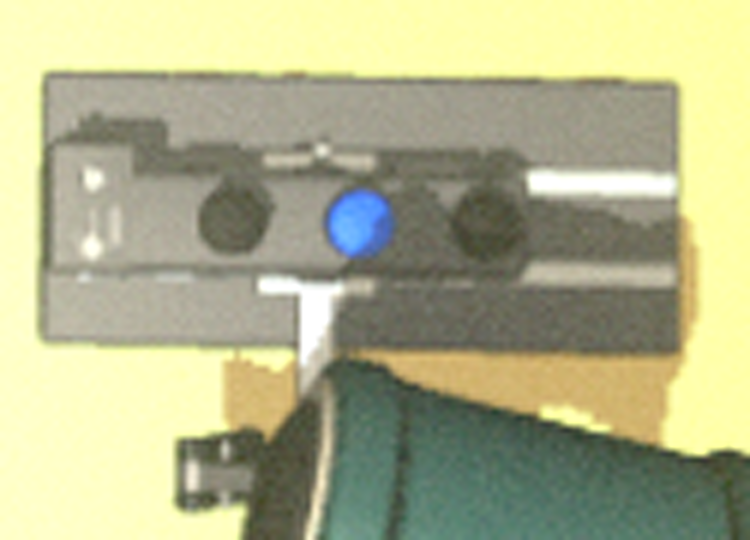

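The slide arm is at about crop (318,315) in the top view and the end plate spans 258–375. After correcting for parallax this should lie under the blue knob, so I'll check that numerically.

Run:
```python
from h import *
t=bot.read_camera("top");s=bot.read_camera("scene");w=bot.read_camera("wrist")
T=lambda u,v:((u+.5)/6+285-.5,(v+.5)/6+190-.5)
S=lambda u,v:((u+.5)/3.7+130-.5,(v+.5)/3.7+190-.5)
# arm edges by gradient, along rows 238..246
g=cv2.GaussianBlur(t["pixels"],(1,3),0).astype(float).sum(2)
for v in range(239,248):
    seg=g[v,325:350];d=np.diff(seg);
    print(v,seg.astype(int).tolist()[5:22])
ax=np.radians(-1.45);xa=np.array([np.cos(ax),np.sin(ax)]);ya=np.array([-np.sin(ax),np.cos(ax)])
B={"top":onz(t,T(361,222),.13)[:2],"scene":onz(s,S(285,186),.13)[:2]}
print("blue",B)
A={}
A["arm top"]=onz(t,T(318,315),.029)[:2]
A["plate front"]=onz(t,T(316.5,285),.029)[:2];A["plate back"]=onz(t,T(320,160),.029)[:2]
A["post wrist"]=onz(w,(274.5,294.4),.071)[:2]
A["post scene"]=onz(s,S(181,146),.071)[:2]
A["tcp"]=bot.read_state()["tool_pos"][:2]
for k in A:
  for b in B: print(k,A[k].round(4),b,"y off mm",((A[k]-B[b])@ya*1000).round(1),"x off",((A[k]-B[b])@xa*1000).round(1))
```

```text
239 [263, 257, 257, 267, 248, 371, 387, 386, 385, 385, 314, 283, 215, 184, 180, 187, 184]
240 [235, 226, 233, 230, 203, 373, 401, 397, 394, 394, 281, 229, 172, 150, 147, 158, 148]
241 [237, 229, 231, 228, 200, 376, 409, 404, 401, 402, 273, 198, 151, 140, 139, 150, 140]
242 [236, 231, 229, 231, 198, 376, 411, 403, 404, 398, 263, 169, 144, 139, 140, 146, 144]
243 [234, 233, 232, 236, 195, 378, 411, 404, 404, 369, 236, 150, 142, 138, 140, 141, 143]
244 [234, 237, 231, 237, 195, 377, 411, 408, 395, 326, 208, 146, 145, 135, 139, 138, 140]
245 [233, 234, 223, 232, 195, 374, 411, 408, 363, 299, 195, 148, 147, 138, 134, 141, 140]
246 [222, 221, 216, 215, 186, 376, 409, 401, 322, 283, 189, 143, 145, 138, 132, 141, 134]
247 [236, 234, 237, 221, 183, 378, 401, 370, 296, 274, 190, 140, 139, 136, 142, 148, 142]
blue {'top': array([ 0.57820623, -0.10179994]), 'scene': array([ 0.57854948, -0.10292764])}
arm top [ 0.542  -0.0999] top y off mm 1.0 x off -36.3
arm top [ 0.542  -0.0999] scene y off mm 2.1 x off -36.6
plate front [ 0.5537 -0.0995] top y off mm 1.7 x off -24.6
plate front [ 0.5537 -0.0995] scene y off mm 2.8 x off -25.0
plate back [ 0.6025 -0.1018] top y off mm 0.6 x off 24.3
plate back [ 0.6025 -0.1018] scene y off mm 1.7 x off 23.9
post wrist [ 0.49 -0.1 ] top y off mm -0.4 x off -88.2
post wrist [ 0.49 -0.1 ] scene y off mm 0.7 x off -88.6
post scene [ 0.4944 -0.0979] top y off mm 1.8 x off -83.9
post scene [ 0.4944 -0.0979] scene y off mm 2.9 x off -84.3
tcp [ 0.4907 -0.1   ] top y off mm -0.4 x off -87.5
tcp [ 0.4907 -0.1   ] scene y off mm 0.7 x off -87.9
```

The dial is within about 1–2 mm of the blue plunger's axis in y, against a 6 mm tolerance, and it is standing still. Now I'll release the post and rise straight up.

```bash
python3 -m jog '[[0,0,0,0,50],[0,0,0,0,50],[0,0,0,0,50],[0,0,0,0,50],[0,0,20,0,50],[0,0,50,0,50],[0,0,90,0,50],[0,0,130,0,50],[0,0,160,0,50],[0,0,160,0,50]]' 30
python3 -m jog '[[10,0,0,-10,0],[20,0,0,-20,0],[30,0,0,-30,0],[40,0,0,-40,0],[50,-1,0,-50,0],[60,-1,0,-60,0],[70,-1,0,-70,0],[80,-2,0,-80,0],[88,-2,0,-90,0],[88,-2,0,-90,0]]' 60
python3 - <<'E'
from h import *
print(bot.read_state()["q"])
for n in ["scene","wrist"]:
    c=bot.read_camera(n)
    r={"scene":(100,150,285,310),"wrist":(0,0,560,420)}[n]
    x0,y0,x1,y1=r;f={"scene":3.7,"wrist":1}[n]
    g=cv2.convertScaleAbs(c["pixels"][y0:y1,x0:x1,::-1],alpha=2,beta=10)
    cv2.imwrite(f"pics/{n}7.png",cv2.resize(g,None,fx=f,fy=f,interpolation=cv2.INTER_CUBIC))
    m=masks(c["pixels"]);print(n,blobs(m["blue"],r),blobs(m["red"],r))
E
```

```text
time: 11.2
tool_pos: [0.4921, -0.1011, 0.1924]
tcp_rot: [-1.572, 0.013, -0.022]
wrist_force: [0.1, -0.5, -0.2]
width: 0.587
time: 12.45
tool_pos: [0.5773, -0.1023, 0.1873]
tcp_rot: [-1.201, 1.226, -1.222]
wrist_force: [-0.2, -0.5, -0.6]
width: -0.004
[-2.17928108e-01  1.21819339e-01  1.83224851e+00  1.44294667e-05
  1.19055177e+00 -1.97983079e-01]
scene [([206.5, 241.1], [201, 235, 13, 14, 123])] [([176.6, 229.2], [173, 226, 8, 7, 41])]
wrist [([277.2, 222.4], [262, 207, 32, 32, 811])] [([181.7, 200.7], [174, 194, 16, 15, 171])]
```

View pics/scene7.png

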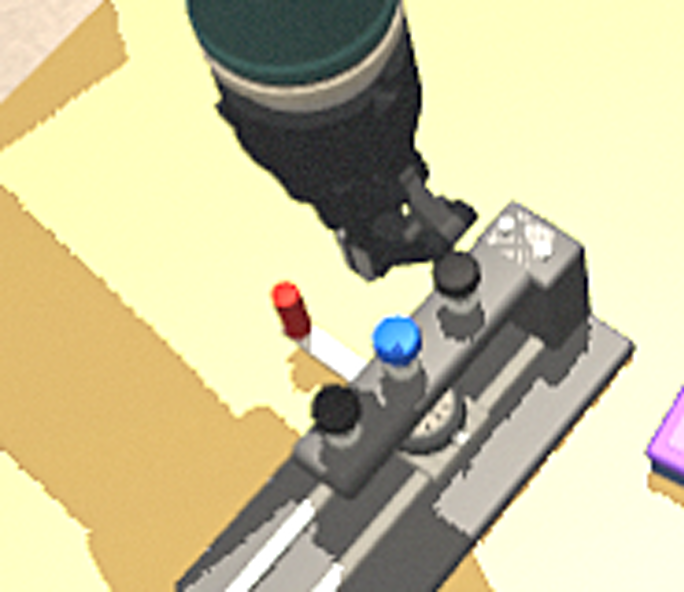

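View pics/wrist7.png

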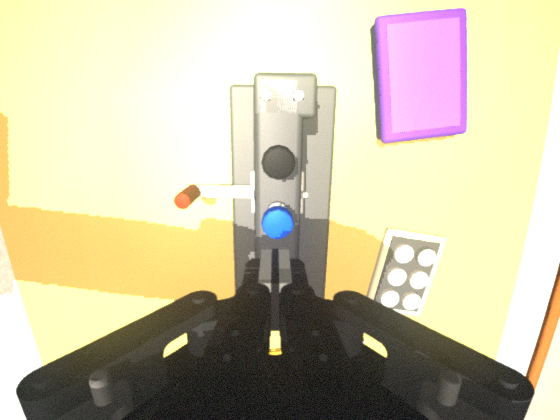

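The wrist view shows the blue knob at (277,222), just ahead of the closed tips, the post at (182,201), and the slide in place. I'll check both offsets before pressing.

Run:
```python
from h import *
w=bot.read_camera("wrist");s=bot.read_camera("scene")
m=masks(w["pixels"])
b=onz(w,blobs(m["blue"],(200,150,350,260),30)[0][0],.13)
h=w["pixels"].astype(int);print("blue wrist",b.round(4))
# red top face: bright part
p=blobs(m["red"],(100,150,250,260),30)[0][0];r=onz(w,p,.071);print("red",r.round(4))
S=lambda u,v:((u+.5)/3.7+100-.5,(v+.5)/3.7+150-.5)
bs=onz(s,S(397,335),.13);rs=onz(s,S(287,296),.071);print("scene",bs.round(4),rs.round(4))
t=bot.read_camera("top");x=t["pixels"][190:280,285:410,::-1];cv2.imwrite("pics/top7.png",cv2.resize(cv2.convertScaleAbs(x,alpha=2),None,fx=6,fy=6))
ax=np.radians(-1.45);xa=np.array([np.cos(ax),np.sin(ax)]);ya=np.array([-np.sin(ax),np.cos(ax)])
for n,a,c in(("w",r,b),("s",rs,bs)): print(n,"offset y",(a-c)[:2]@ya*1000,"x",(a-c)[:2]@xa*1000)
print(bot.read_state()["tool_pos"],bot.read_state()["wrist_force"])
```

```text
blue wrist [ 0.5796 -0.102   0.13  ]
red [ 0.4927 -0.0991  0.071 ]
scene [ 0.5793 -0.1031  0.13  ] [ 0.493  -0.1002  0.071 ]
w offset y 0.751900112153524 x -86.98072028628592
s offset y 0.63711001945117 x -86.35023102238604
[ 0.57741362 -0.10248246  0.1887796 ] [ 0.47338285  1.25684938 -0.06528553]
```

View pics/top7.png

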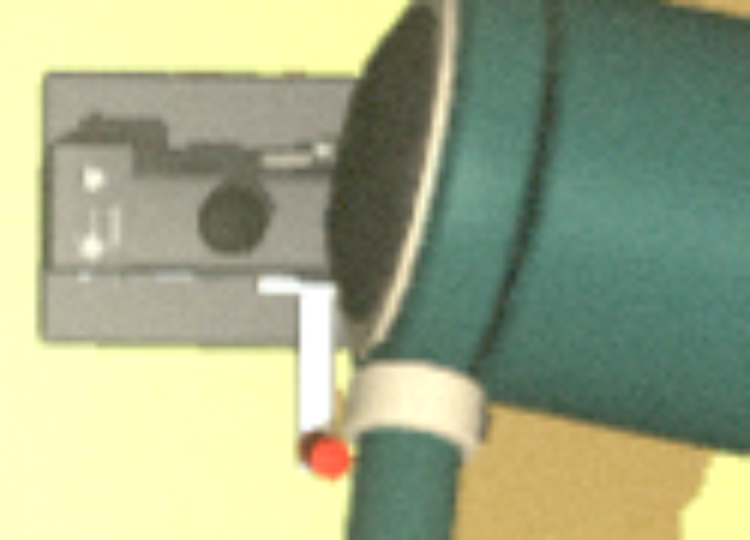

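The dial is about 0.7 mm off in both views. Lowering to hover above the blue knob.

```bash
python3 -m jog '[[1,0,-15,0,0],[1,0,-30,0,0],[1,0,-45,0,0],[1,0,-55,0,0],[1,0,-60,0,0],[1,0,-60,0,0],[1,0,-60,0,0],[1,0,-60,0,0],[1,0,-60,0,0],[1,0,-60,0,0]]' 60
python3 - <<'E'
from h import *
for n in ["scene","wrist"]:
    c=bot.read_camera(n)
    r={"scene":(140,180,280,310),"wrist":(180,150,380,310)}[n]
    x0,y0,x1,y1=r;f=4
    g=cv2.convertScaleAbs(c["pixels"][y0:y1,x0:x1,::-1],alpha=2.5,beta=10)
    cv2.imwrite(f"pics/{n}8.png",cv2.resize(g,None,fx=f,fy=f,interpolation=cv2.INTER_CUBIC))
    m=masks(c["pixels"]);print(n,blobs(m["blue"],r),blobs(m["red"],r))
E
```

```text
time: 13.95
tool_pos: [0.5791, -0.1026, 0.1295]
tcp_rot: [-1.199, 1.225, -1.226]
wrist_force: [-0.2, 0.4, 0.1]
width: 0.001
scene [([206.5, 243.4], [201, 239, 12, 10, 69])] [([176.6, 229.2], [173, 226, 8, 7, 41])]
wrist [([273.8, 244.1], [253, 232, 43, 27, 626])] []
```

View pics/scene8.png

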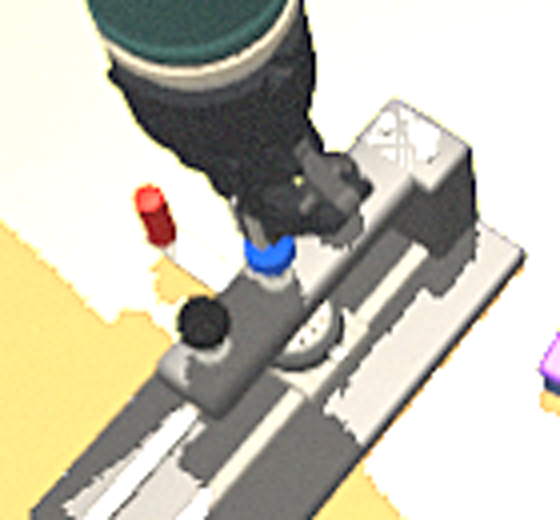

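View pics/wrist8.png

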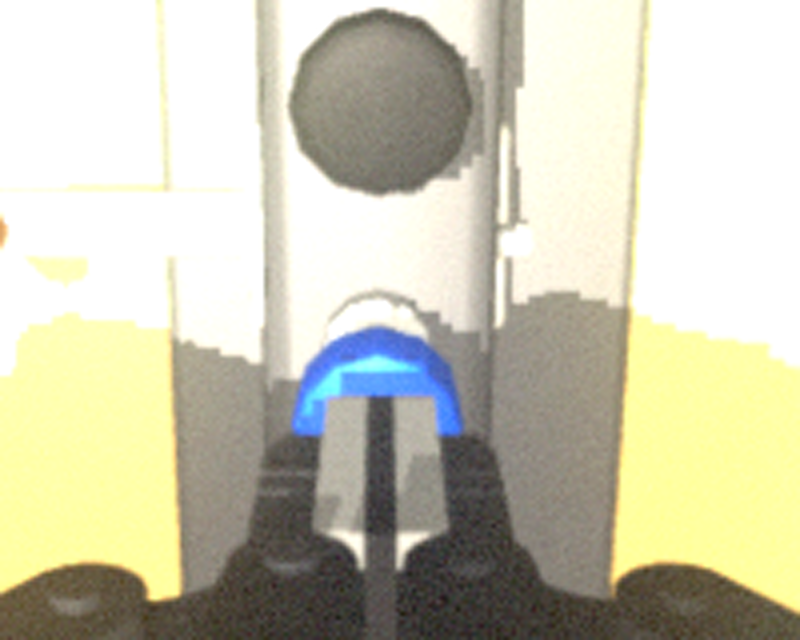

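The tips are above the centre of the blue knob. I'll approach slowly and watch the force.

```bash
python3 -m jog '[[0,0,-3,0,0],[0,0,-6,0,0],[0,0,-9,0,0],[0,0,-11,0,0],[0,0,-13,0,0],[0,0,-15,0,0],[0,0,-16,0,0],[0,0,-17,0,0],[0,0,-18,0,0],[0,0,-18,0,0]]' 60
```

```text
time: 15.3
tool_pos: [0.5789, -0.1025, 0.1113]
tcp_rot: [-1.199, 1.226, -1.225]
wrist_force: [-2.3, 0.3, 3.4]
width: -0.002
```

Contact at 3.4 N puts the plunger roughly half down. Now the rest of the stroke, in small steps.

```bash
python3 -m jog '[[0,0,-1,0,0],[0,0,-2,0,0],[0,0,-3,0,0],[0,0,-3.5,0,0],[0,0,-4,0,0],[0,0,-4.5,0,0],[0,0,-5,0,0],[0,0,-5,0,0],[0,0,-5,0,0],[0,0,-5,0,0]]' 60
```

```text
time: 16.55
tool_pos: [0.5792, -0.1026, 0.1079]
tcp_rot: [-1.198, 1.225, -1.226]
wrist_force: [-5.4, -0.0, 12.6]
width: 0.003
```

The force has risen to 12.6 N and the motion has stopped, which looks like the hard stop. I'll check the picture before releasing.

Run:
```python
from h import *
for n in ["scene","wrist"]:
    c=bot.read_camera(n)
    r={"scene":(140,180,280,310),"wrist":(180,150,380,310)}[n]
    x0,y0,x1,y1=r;f=4
    g=cv2.convertScaleAbs(c["pixels"][y0:y1,x0:x1,::-1],alpha=2.5,beta=10)
    cv2.imwrite(f"pics/{n}9.png",cv2.resize(g,None,fx=f,fy=f,interpolation=cv2.INTER_CUBIC))
    m=masks(c["pixels"]);print(n,blobs(m["blue"],r),blobs(m["red"],r))
print(bot.read_state()["wrist_force"],bot.read_state()["tool_pos"])
```

```text
scene [([207.1, 247.4], [202, 244, 11, 7, 41])] [([176.7, 229.2], [174, 226, 7, 7, 40])]
wrist [([272.9, 247.5], [254, 239, 41, 20, 329])] []
[-5.21604627  2.18229187 12.60909779] [ 0.57920186 -0.10256824  0.10792638]
```

View pics/scene9.png

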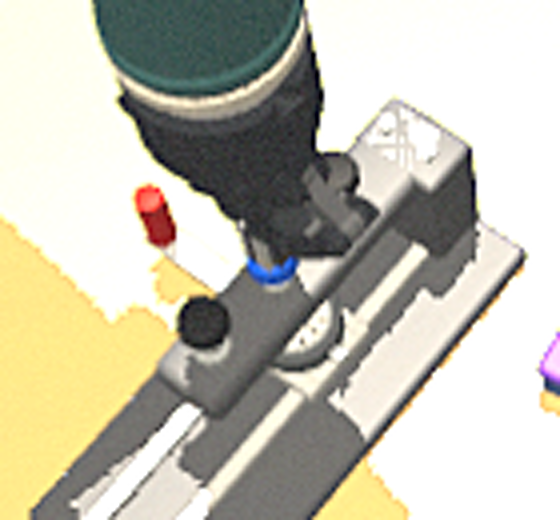

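View pics/wrist9.png

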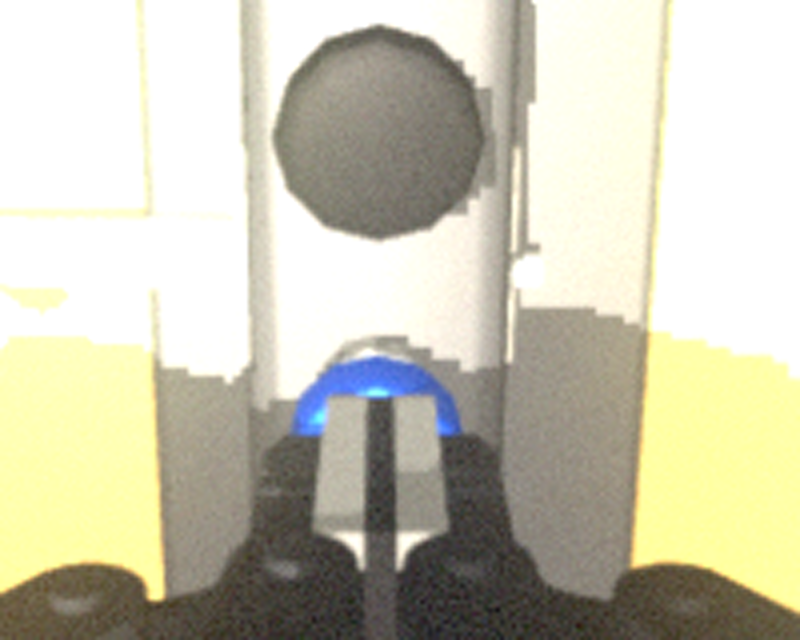

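The knob is visibly lower (about 2 px in the scene view, roughly 10 mm), and the neighbouring black knobs are clear of the gripper. I'll push a further 1 mm to confirm the stop, then retract.

```bash
python3 -m jog '[[0,0,-0.5,0,0],[0,0,-1,0,0],[0,0,-1,0,0],[0,0,-1,0,0],[0,0,-1,0,0],[0,0,-1,0,0],[0,0,-1,0,0],[0,0,-1,0,0],[0,0,-1,0,0],[0,0,-1,0,0]]' 60
python3 -m jog '[[0,0,2,0,0],[0,0,5,0,0],[0,0,9,0,0],[0,0,15,0,0],[0,0,30,0,0],[0,0,50,0,0],[0,0,80,0,0],[-20,0,110,0,0],[-60,0,120,0,0],[-100,0,120,0,0]]' 60
python3 -m jog '[[-40,30,0,0,0],[-80,60,0,0,0],[-80,110,0,0,0],[-80,160,0,0,0],[-80,210,0,0,0],[-80,210,0,0,0],[-80,210,0,0,0],[-80,210,0,0,0],[-80,210,0,0,0],[-80,210,0,0,0]]' 60
python3 - <<'E'
from h import *
cs={}
for n in ["scene","top"]:
    c=bot.read_camera(n);cs[n]=c
    r={"scene":(130,190,285,350),"top":(285,190,410,280)}[n]
    x0,y0,x1,y1=r;f={"scene":3.7,"top":6}[n]
    g=cv2.convertScaleAbs(c["pixels"][y0:y1,x0:x1,::-1],alpha=2,beta=10)
    cv2.imwrite(f"pics/{n}10.png",cv2.resize(g,None,fx=f,fy=f,interpolation=cv2.INTER_CUBIC))
    cv2.imwrite(f"pics/{n}10full.png",c["pixels"][:,:,::-1])
    m=masks(c["pixels"]);print(n,blobs(m["blue"],r),blobs(m["red"],r))
E
```

```text
time: 17.9
tool_pos: [0.5793, -0.1026, 0.1079]
tcp_rot: [-1.198, 1.225, -1.226]
wrist_force: [-8.0, 1.7, 16.2]
width: 0.005
time: 19.15
tool_pos: [0.4795, -0.1029, 0.2284]
tcp_rot: [-1.196, 1.221, -1.228]
wrist_force: [-0.4, 0.0, -0.4]
width: -0.002
time: 20.4
tool_pos: [0.3991, 0.1067, 0.2252]
tcp_rot: [-1.198, 1.227, -1.227]
wrist_force: [0.1, -0.7, 0.6]
width: 0.001
scene [([206.3, 240.6], [201, 235, 12, 12, 119])] [([176.4, 229.1], [173, 226, 8, 7, 45])]
top [([344.6, 226.8], [340, 222, 11, 11, 95])] [([339.4, 265.8], [337, 263, 6, 6, 28])]
```

View pics/scene10.png

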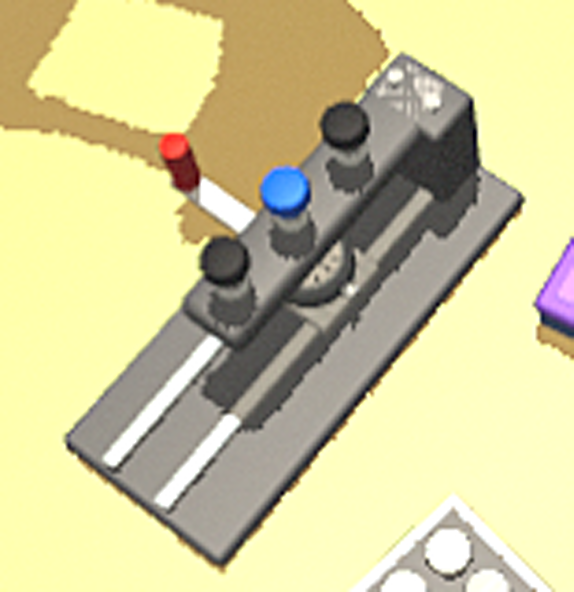

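View pics/top10.png

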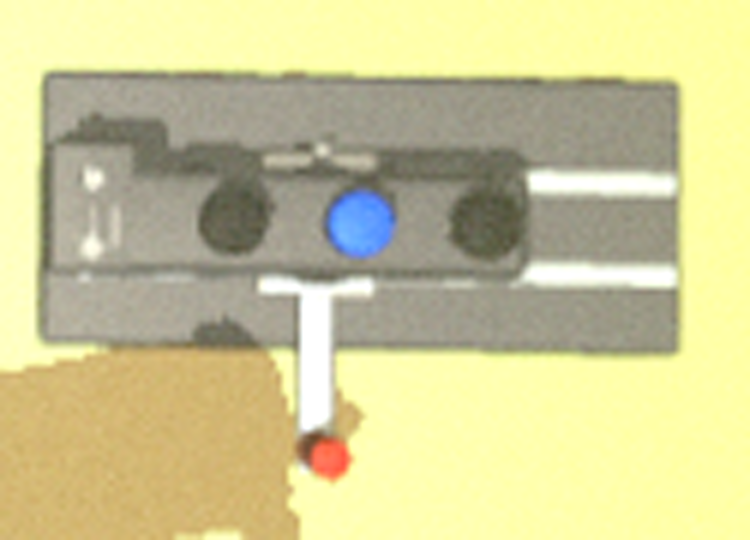

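View pics/top10full.png

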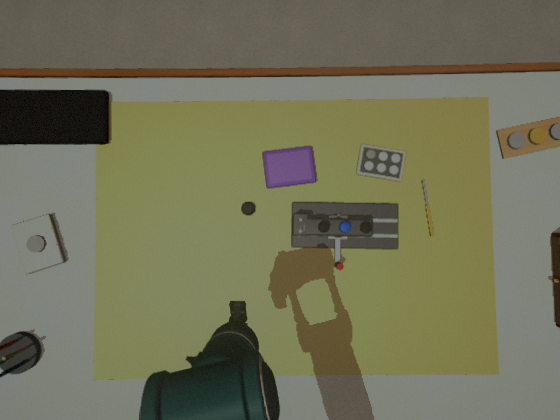

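The stop is confirmed: z stayed at 0.1079 while the force rose to 16 N. The blue knob is back at its starting pixel, (344.6,226.8). One last check of the offset and the loose items, then I'll hand in.

Run:
```python
from h import *
t=bot.read_camera("top");a=cv2.imread("pics/top0.png")[:,:,::-1]
ya=np.array([.0253,.9997])
T=lambda u,v:((u+.5)/6+285-.5,(v+.5)/6+190-.5)
print("y off mm",(onz(t,T(329,458),.071)-onz(t,T(361,222),.13))[:2]@ya*1000-0*88)
for n,(x0,y0,x1,y1) in {"loupe":(235,195,262,222),"box":(258,140,320,192),"tray":(350,138,410,186),"tweezers":(415,172,440,242)}.items():
    d=np.abs(a[y0:y1,x0:x1].astype(int)-t["pixels"][y0:y1,x0:x1]).mean();print(n,"mean pixel diff",d.round(2))
print(bot.read_state()["wrist_force"])
bot.finish_job()
```

```text
y off mm 2.4036245553351976
loupe mean pixel diff 3.09
box mean pixel diff 2.96
tray mean pixel diff 2.95
tweezers mean pixel diff 3.02
[ 0.37687123 -0.2523919   0.03822003]
the job is handed in; nothing more can be done
```

I slid the work slide about 82 mm by its red post until the dial sat under the blue plunger. I then pressed the plunger to its stop, let it spring back, moved the arm clear and handed the job in at about 20.5 s. No verdict is reported.

- **Dial position:** estimates of how far the dial is off along the rail ranged from about −0.4 to 2.9 mm, against a 6 mm limit. The wrist and scene views before pressing gave about 0.7 mm, and the last top view gave 2.4 mm. They disagree, but all are inside the limit.
- **Press:** pushing 1 mm further at the bottom left the tool at the same height while the force rose from 12.6 to 16.2 N, so the plunger was on its hard stop. Its travel was not measured directly. Afterwards the blue knob was back at its starting pixels in both views.
- **Other things:** both black knobs looked up and untouched. The areas around the loupe, tray, box and tweezers differed from the first picture only by about the same small amount everywhere (about 3 grey levels). The arm was clear of everything, with the wrist force near zero.
- **What went wrong:** the first grasp closed on nothing. The fingertips ended about 40 mm higher than I expected from the stated tool geometry. I opened, went 32 mm lower and gripped the post on the second try. The missed close moved nothing.

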